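# Weigh out wire reels from a slanted peg rack on a sprung scale

## Robot

A 7-joint arm with a two-finger parallel gripper is mounted at the origin on the work surface. World frame = base frame: x ahead of the robot, y to its left, z up, the work surface at z = 0. Lengths are in m, angles in rad, forces in N, time in s.
With the tool pointing down it reaches from about 0.4 to 0.85 m from the base axis. Payload 4.5 kg.
Tool frame: the origin (TCP) lies between the finger pads; the fingertips stand r.finger_overhang ahead of it and the grasp point (between the pads) lies 8 mm behind it (r.finger_overhang is the distance from the TCP to the fingertips, in m); z points along the fingers, x is the direction in which the jaws open and shut, and the axes are right-handed (so a half turn about z gives the same grasp; the last joint's range is limited). The gripper opens to 88 mm and grips with 3 to 60 N. Pads are 18 mm wide; open, the fingers measure 123 mm over their backs; the gripper's body (75 mm by 187 mm) begins 45 mm behind the grasp point.
Start: joints at [1.148, 0.689, -0.195, 1.565, 0.157, 0.902, -0.215], TCP at [0.276, -0.561, 0.25] pointing down, gripper open.
Joint ranges: [-3.01, 3.01], [-0.46, 2.08], [-1.47, 1.51], [0.13, 2.56], [-1, 4.14], [0.04, 2.09], [-2.66, 2.66]. Speed limits (rad/s): [2.57, 2.57, 3.14, 3.14, 3.14, 3.14, 3.14].

## Interface

Orientations are given as a unit quaternion [x, y, z, w].
In Python, from plant import r gives the robot as it stands.
- The arm moves only by the tool move_arm, never from a script. Its argument "targets" is a list that holds one entry, the list of rows, each a list of 7 numbers: the turn, a rotation vector about the world's x, y, z in rad, then the shift along the world's x, y, z in m, then the opening, from 0 (shut) to 1 (fully open). A call has 1 to 5 rows; each row shifts and turns the pose as measured when the row begins; what a row does not reach is not made up. A row lasts 1/10 s, in which the tool goes at most 50 mm and 8.59 degrees, less where a joint would pass 70% of its speed; a pose out of reach is approached as far as the arm can. A call with a gripper value outside its range is refused whole. The fingers move at their own pace and stop on an object; "force" is the grip in N (left out, the last holds). Time passes only in rows, so rows that do not move let the fingers close. It gives the time, the measured TCP pose, the force and the opening at its end, in the units of the state.
- r.get_state(): the state, without advancing time (a new reading comes with each control period).
- r.snapshot(name): name is "side" or "top"; returns a dict with "frame" (480x640x3 uint8, red, green, blue), "K" (3x3 intrinsics, pixels), "D" ([k1, k2, p1, p2, k3] as OpenCV has them; the pictures are not rectified), "T" (4x4, takes a point from camera to world coordinates). Camera axes: x right, y up, looking along -z (the intrinsics and any distortion apply to the point x, -y, -z); pixel columns grow to the right and rows downward; lengths in m; the calibration is good to about 2 mm. A picture is of the moment at which its call begins. There is no depth.
- r.finish_job(): hands the job in, once; it reports no verdict.
Trained networks look in a picture, given as the dict that the camera call returned (one of the last four; its "shot" number tells which), for a name from the list of things; names that differ only in an ending like _2 or _b are one class to them, and where a whole thing is asked for, a point or a joint stands for the part that bears it (a point fixed in the world has none). Each returns a list of dicts, best first, with "score" (0 to 1); they miss things now and then, are a little off and sometimes report something else, mostly with a low value. They report only what shows in the picture. A call takes as long as a camera call. They do not tell look-alikes from the thing itself.
- r.find_in(picture, query): "centre" ([row, column] in pixels, amid what is visible of it).
The state is a dict: "clock": time; "q": joint angles; "qd": joint speeds; "joint_torque": joint torques, N m; "tool_pos": TCP position; "eef_rot": TCP orientation; "contact_force": force on the tool from outside, world axes, zero at the start; "moment": the same for the moment, N m; "opening": opening from 0.0 (shut) to 1.0 (fully open).
Only numpy, scipy, OpenCV 4.12 (cv2) and the standard library are available. Lean on these libraries where they do the work, as an engineer would, in place of code of your own. Each camera call takes 0.05 s, during which the arm holds its last target. There are 200 camera calls.

## Task

Make up the weight on the sprung scale with reels of wire: lift reels up and off the slanted pegs of the rack and stand them gently, upright on their lower ends, on the pan beside the casting that already lies there, until the pan's pointer stands inside the window of the index clip. Leave the reels you do not need hanging on their pegs, leave the casting on the pan and do not disturb the other things on the bench.

Things in the scene. Friction and masses are not known exactly. Their poses are not given: they have to be found in the camera images.
- rack: Fixed wooden rack, 310 mm wide (y), 130 deep, with a row of three steel pegs along y, 95 mm apart. Origin on the table under the middle peg's root; z up, pegs lean to its -x: 0.52 rad (30 deg) from vertical, axis (-0.497, 0, 0.868). Each peg: a collar of 26 mm diameter, 20 mm proud of the sloping beam (66 mm wide), on which the reel rests, then a 12 mm pin, 52 mm long, through the reel's bore.
- seat0 (a point): Centre of the collar's outer face (where the reel's lower end rests) of the peg at the rack's y = -95 mm; 162 mm above the table
- seat1 (a point): The same point of the middle peg
- seat2 (a point): The same point of the peg at the rack's y = +95 mm
- reel_small: Small reel of brass wire with grey end flanges, 36 mm diameter, 30 mm long, 100 g. Its origin is the centre of its lower end face and its z axis runs along the bore, away from the rack while it hangs. Wound full, so its side is a plain cylinder; 17 mm bore right through. It may hang on any of the three pegs.
- reel_medium: Medium reel, alike but 46 mm diameter, 36 mm long, 200 g. Its origin is the centre of its lower end face and its z axis runs along the bore, away from the rack while it hangs. Wound full, so its side is a plain cylinder; 17 mm bore right through. It may hang on any peg.
- reel_large: Large reel, alike but 56 mm diameter, 42 mm long, 300 g. Its origin is the centre of its lower end face and its z axis runs along the bore, away from the rack while it hangs. Wound full, so its side is a plain cylinder; 17 mm bore right through. It may hang on any peg.
- pan (a joint): How far the scale's pan has sunk, m: 0 empty, grows as it is loaded and sinks straight down, 8 mm for every 100 g, stop at 60 mm; well damped, no friction. It starts near 8 mm under the casting
- pan_top (a point): Middle of the top face of the scale's pan, a flat aluminium plate without rim, 170 mm (its x) by 220 mm (its y), about 107 mm above the table at the start. Axes: z up; x points to the pointer and the graduated post on the scale's far side
- pointer (a point): Tip of the dark pointer, a small tab that sticks out of the pan's +x edge 116 mm from the pan's middle and sinks with the pan
- index: Index clip on the graduated post beside the pointer: two dark jaws, one above the other, with a 15 mm window between. Origin at mid window; the pointer (3 mm thick) is inside when its tip is within 6 mm above or below this height. The height sets the weight wanted, differs from run to run and starts below the pointer. One reel or two of the three always make the weight
- casting: Brass casting, a round foot of 36 mm diameter with a stem, 30 mm tall, about 100 g, standing on the far (+x) half of the pan. Origin at the centre of its foot. It stays on the pan
- jar: Bystander: glass jar, 56 mm diameter, 75 mm tall, standing in front of the rack. Origin at the centre of its underside
- mandrel: Bystander: steel ring mandrel, a slender cone 150 mm tall on a round foot of 72 mm diameter, standing in front of the gap between rack and scale. Origin at the centre of its underside
- screwdriver: Bystander: screwdriver 120 mm long lying along its x in front of the scale
- hammer: Bystander: hammer 220 mm long lying along its x at the right side of the bench
- bangle: Bystander: copper bangle 68 mm across, 12 mm high, lying flat behind the gap between rack and scale
- can: Bystander: small can, 48 mm diameter, 70 mm tall, at the left side of the bench
Not all that is in view belongs to the job. What is shaped like the reel_small but blue is not meant.

How it is judged:
On the way:
1. a reel has been lifted off its peg in the fingers (((contact force between the fingers and reel_small above 1 N and distance of reel_small from where it was at the start of the episode above 0.065 m) or (contact force between the fingers and reel_medium above 1 N and distance of reel_medium from where it was at the start of the episode above 0.065 m) or (contact force between the fingers and reel_large above 1 N and distance of reel_large from where it was at the start of the episode above 0.065 m))), for 0.1 s.
At the end, for the whole second after the job is handed in: Pointer tip within 6 mm of the height of the index window's middle, pan still; each reel either stands on the pan, lower end down, tilt under 0.12 rad, centre over the pan, or hangs within 12 mm of its start; the casting still stands on the pan (z of pointer in the frame of index between -0.006 and 0.006 m and velocity of joint pan between -0.01 and 0.01 m/s and ((x of reel_small in the frame of pan_top between -0.085 and 0.085 m and y of reel_small in the frame of pan_top between -0.11 and 0.11 m and z of reel_small in the frame of pan_top between -0.006 and 0.006 m and angle between reel_small's own z axis and vertical below 0.12 rad) or distance of reel_small from where it was at the start of the episode below 0.012 m) and linear speed of each of reel_small, reel_medium, reel_large below 0.02 m/s and ((x of reel_medium in the frame of pan_top between -0.085 and 0.085 m and y of reel_medium in the frame of pan_top between -0.11 and 0.11 m and z of reel_medium in the frame of pan_top between -0.006 and 0.006 m and angle between reel_medium's own z axis and vertical below 0.12 rad) or distance of reel_medium from where it was at the start of the episode below 0.012 m) and ((x of reel_large in the frame of pan_top between -0.085 and 0.085 m and y of reel_large in the frame of pan_top between -0.11 and 0.11 m and z of reel_large in the frame of pan_top between -0.006 and 0.006 m and angle between reel_large's own z axis and vertical below 0.12 rad) or distance of reel_large from where it was at the start of the episode below 0.012 m) and x of casting in the frame of pan_top between -0.085 and 0.085 m and y of casting in the frame of pan_top between -0.11 and 0.11 m and z of casting in the frame of pan_top between -0.006 and 0.006 m and angle between casting's own z axis and vertical below 0.12 rad); the robot touches nothing.
It fails at once if a bystander (jar, mandrel, screwdriver, hammer, bangle, can) is pushed more than 25 mm or tipped over (distance of any of jar, mandrel, screwdriver, hammer, bangle, can from where it was at the start of the episode above 0.025 m or angle between any of jar, mandrel, can's own z axis and vertical above 0.5 rad).
It fails at once if a reel is dropped on the pan, or the pan is driven down, so that it sinks faster than 0.28 m/s (velocity of joint pan above 0.28 m/s).
It also fails if it takes over 72 s, if anything falls off the work surface, if the arm or the gripper's body presses on something with over 40 N, if the wrist force passes 120 N, or if a joint passes its speed limit or range.

## Working session

There is one attempt and no reset: what is moved stays moved. The work goes in short steps, Python scripts to look and compute and a tool call to move; the robot and the scene stay as the last step left them, time stands still between calls to the robot, and variables do not carry over. Pictures are saved under pics/ and viewed, about 8 in all and at most 12, crops included, and the job is handed in when it is done.

Besides the shell and the picture viewer there is one more tool, called after ">>>" as name([rows], argument=value, ...), one row to a line, values as JSON. move_arm: Moves the arm, as the interface text tells. Its arguments: {"type":"object","properties":{"targets":{"type":"array","items":{"type":"array","items":{"type":"array","items":{"type":"number"}}}},"force":{"type":"number"}},"required":["targets"]}

```bash
ls; mkdir -p pics; cat > h.py <<'E'
import numpy as np, cv2
from plant import r
names="rack reel_small reel_medium reel_large pan_top pointer index casting jar mandrel screwdriver hammer bangle can".split()
def save(p,n): cv2.imwrite('pics/'+n,cv2.cvtColor(p['frame'],cv2.COLOR_RGB2BGR))
def ray(p,rc):
    u=cv2.undistortPoints(np.array([[[rc[1],rc[0]]]],float),np.array(p['K']),np.array(p['D'])).ravel()
    T=np.array(p['T']); d=T[:3,:3]@np.array([u[0],-u[1],-1]); return T[:3,3],d/np.linalg.norm(d)
def atz(p,rc,z):
    o,d=ray(p,rc); return o+d*(z-o[2])/d[2]
def tri(p,a,q,b):
    o1,d1=ray(p,a);o2,d2=ray(q,b)
    s=np.linalg.lstsq(np.c_[d1,-d2],o2-o1,rcond=None)[0]
    x,y=o1+s[0]*d1,o2+s[1]*d2
    return (x+y)/2,np.linalg.norm(x-y)
def proj(p,X):
    T=np.linalg.inv(np.array(p['T'])); c=T[:3,:3]@np.array(X)+T[:3,3]
    v=cv2.projectPoints(np.array([[c[0],-c[1],-c[2]]]),np.zeros(3),np.zeros(3),np.array(p['K']),np.array(p['D']))[0].ravel()
    return v[::-1]
E
python3 - <<'E'
from h import *
s=r.snapshot("side");t=r.snapshot("top")
save(s,'s0.png');save(t,'t0.png')
np.set_printoptions(precision=3,suppress=True)
for n in names:
    for l,p in(('s',s),('t',t)):
        print(n,l,[(np.round(d['centre']).tolist(),round(d['score'],2)) for d in r.find_in(p,n)[:4]])
print(s['T'],t['T'],s['K'],r.finger_overhang,r.get_state())
E
```

```text
pics
rack s [([320.0, 377.0], 0.93), ([279.0, 238.0], 0.59)]
rack t [([224.0, 386.0], 0.93)]
reel_small s [([291.0, 380.0], 0.9), ([372.0, 343.0], 0.8), ([393.0, 367.0], 0.55), ([467.0, 358.0], 0.21)]
reel_small t [([224.0, 414.0], 0.6), ([266.0, 421.0], 0.55), ([257.0, 442.0], 0.44)]
reel_medium s [([269.0, 360.0], 0.9)]
reel_medium t [([239.0, 242.0], 0.74), ([223.0, 385.0], 0.63)]
reel_large s []
reel_large t [([230.0, 347.0], 0.59)]
pan_top s [([210.0, 297.0], 0.7)]
pan_top t [([229.0, 348.0], 0.73), ([239.0, 242.0], 0.59)]
pointer s [([210.0, 300.0], 0.6)]
pointer t [([236.0, 244.0], 0.7)]
index s []
index t [([233.0, 244.0], 0.66)]
casting s [([188.0, 263.0], 0.44)]
casting t [([222.0, 385.0], 0.72), ([222.0, 226.0], 0.54)]
jar s [([324.0, 297.0], 0.65), ([186.0, 261.0], 0.24)]
jar t [([285.0, 372.0], 0.67)]
mandrel s [([279.0, 240.0], 0.7)]
mandrel t [([313.0, 310.0], 0.68)]
screwdriver s [([211.0, 299.0], 0.74), ([255.0, 262.0], 0.66)]
screwdriver t [([287.0, 268.0], 0.48)]
hammer s [([465.0, 355.0], 0.97)]
hammer t [([296.0, 492.0], 0.8)]
bangle s [([254.0, 394.0], 0.52), ([
[... 220 characters left out ...]
 0.     0.     1.   ]] [[ 0.009  0.983 -0.184  0.291]
 [-1.     0.012  0.018  0.016]
 [ 0.02   0.184  0.983  1.778]
 [ 0.     0.     0.     1.   ]] [[496.738   0.    318.448]
 [  0.    496.738 239.074]
 [  0.      0.      1.   ]] 0.011 {'clock': 1.5, 'q': array([ 1.148,  0.689, -0.195,  1.565,  0.157,  0.903, -0.215]), 'qd': array([-0.001,  0.002,  0.002,  0.001, -0.   ,  0.   ,  0.001]), 'joint_torque': array([ -0.   , -52.749,  -1.267, -15.374,  -0.052,  -0.001,   0.   ]), 'tool_pos': array([ 0.276, -0.561,  0.25 ]), 'eef_rot': array([ 0.849, -0.529, -0.   ,  0.   ]), 'contact_force': array([ 0.172, -0.355, -0.681]), 'moment': array([-0.054, -0.029,  0.014]), 'opening': 1.0001806705947582}
```

```bash
python3 - <<'E'
import cv2
t=cv2.imread('pics/t0.png');s=cv2.imread('pics/s0.png')
cv2.imwrite('pics/t1.png',cv2.resize(t[140:340,180:447],None,fx=3,fy=3,interpolation=cv2.INTER_CUBIC)[:600,:800])
cv2.imwrite('pics/s1.png',cv2.resize(s[170:420,170:500],None,fx=2.4,fy=2.4,interpolation=cv2.INTER_CUBIC)[:600,:800])
E
```

```text
(no output)
```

View pics/t1.png

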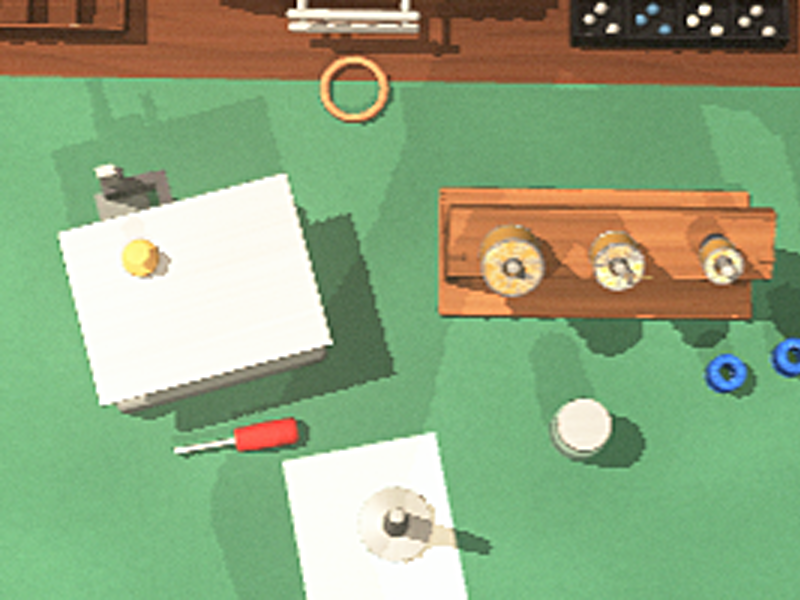

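View pics/s1.png

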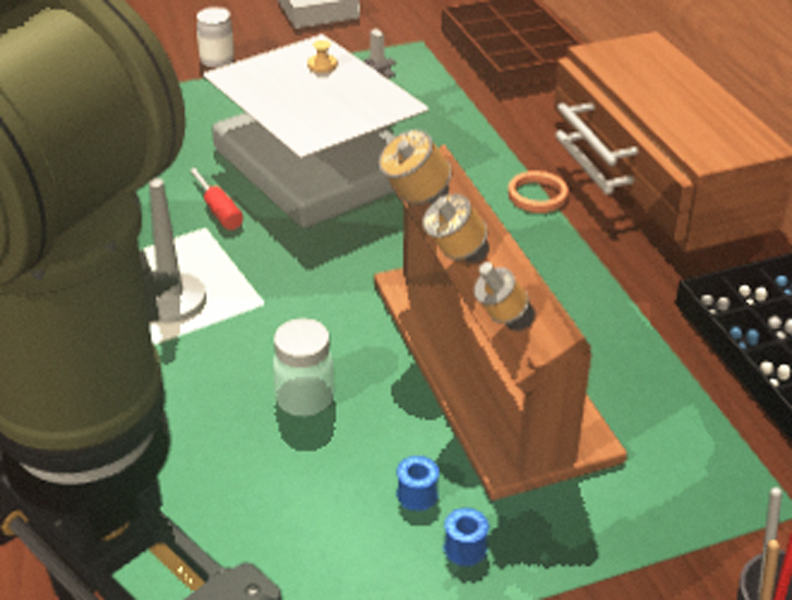

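```bash
python3 - <<'E'
import cv2,numpy as np
t=cv2.imread('pics/t0.png');s=cv2.imread('pics/s0.png')
a=cv2.resize(t[185:235,200:250],(400,400),interpolation=cv2.INTER_CUBIC)
b=cv2.resize(s[175:215,305:345],(400,400),interpolation=cv2.INTER_CUBIC)
cv2.imwrite('pics/z.png',np.hstack([a,b]))
E
```

```text
(no output)
```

View pics/z.png

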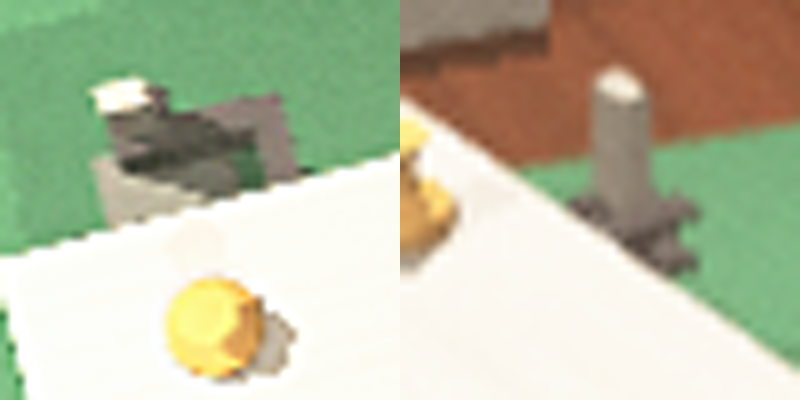

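```bash
cat >> h.py <<'E'
class P(dict): pass
TT=dict(K=None)
E
python3 - <<'E'
from h import *
np.set_printoptions(precision=4,suppress=True)
s=r.snapshot("side");t=r.snapshot("top")
c=np.array([atz(t,(140+y/3,180+x/3),.107) for x,y in[(60,232),(287,175),(330,345),(100,405)]])
m=c.mean(0); print(c,m); 
print(np.linalg.norm(c-np.roll(c,1,0),axis=1))
ex=(c[0]+c[1]-c[2]-c[3]);ex/=np.linalg.norm(ex);ey=np.array([-ex[1],ex[0],0]);print('ex',ex,np.arctan2(ex[1],ex[0]))
print('proj pointer side/top',proj(s,m+.116*ex),proj(t,m+.116*ex),'cast',(atz(t,(140+257/3,180+140/3),.137)-m)@np.c_[ex,ey])
pt,e=tri(s,(183,327),t,(196.7,215.6)); print('post top',pt,e,(pt-m)@np.c_[ex,ey])
for dx in(.105,.116,.127,.14):
  for dy in(-.012,0):
    for rc in((196,334.5),(201.2,334)):
      o,d=ray(s,rc); n=ex; k=((m+dx*ex-o)@n)/(d@n); X=o+k*d
      print('if plane x',dx,X,'y',(X-m)@ey)
    break
# reels top ends
for n,(x,y),(a,b) in(('L',(513,267),(407,148)),('M',(622,268),(447,213)),('S',(725,265),(492,285))):
    print(n,tri(s,(170+b/2.4,170+a/2.4),t,(140+y/3,180+x/3)))
for n,x,y,z in(('mandrel top',397,520,.15),('jar',582,430,.075)):print(n,atz(t,(140+y/3,180+x/3),z))
print('rack base corners',[atz(t,(140+y/3,180+x/3),.0) for x,y in((440,317),(752,320))])
E
```

```text
[[0.6427 0.3221 0.107 ]
 [0.7005 0.111  0.107 ]
 [0.5387 0.0675 0.107 ]
 [0.4804 0.2781 0.107 ]] [0.5906 0.1947 0.107 ]
[0.1681 0.2188 0.1675 0.2185]
ex [0.9654 0.2607 0.    ] 0.26374898627287013
proj pointer side/top [194.8834 332.3832] [197.0749 235.4023] cast [0.0349 0.04  ]
post top [0.7025 0.2785 0.1185] 0.0048183520017919725 [0.1299 0.0518]
if plane x 0.105 [0.6988 0.1968 0.1187] y -0.02619050175282448
if plane x 0.105 [0.6982 0.199  0.1008] y -0.02383498301245151
if plane x 0.116 [0.7053 0.2147 0.1081] y -0.010557602726020283
if plane x 0.116 [0.7047 0.217  0.09  ] y -0.008165318986298058
if plane x 0.127 [0.7119 0.2327 0.0976] y 0.005075296300783889
if plane x 0.127 [0.7112 0.235  0.0792] y 0.007504345039855817
if plane x 0.14 [0.7196 0.2539 0.0851] y 0.02355054060518887
if plane x 0.14 [0.719  0.2563 0.0664] y 0.026023038888946422
L (array([ 0.6003, -0.097 ,  0.1993]), np.float64(0.007073185818878213))
M (array([ 0.6012, -0.1946,  0.1928]), np.float64(0.005726433325985158))
S (array([ 0.6046, -0.2876,  0.1854]), np.float64(0.0018309184482693463))
mandrel top [0.3758 0.0038 0.15  ]
jar [ 0.4655 -0.1699  0.075 ]
rack base corners [array([ 0.584 , -0.0377,  0.    ]), array([ 0.5847, -0.3484,  0.    ])]
```

```bash
python3 - <<'E'
from h import *
s=r.snapshot("side");t=r.snapshot("top")
m=np.array([.5906,.1947,.107]);ex=np.array([.9654,.2607,0]);ey=np.array([-.2607,.9654,0])
W=lambda x,y,z:m+x*ex+y*ey+[0,0,z]
out=[]
for p,(r0,c0),k in((s,(182,312),20),(t,(185,208),16)):
    n=int(400/k)+ (0)
    f=cv2.cvtColor(p['frame'],cv2.COLOR_RGB2BGR)[r0:r0+int(600/k),c0:c0+n]
    im=cv2.resize(f,(400,int(600/k)*k),interpolation=cv2.INTER_CUBIC)
    im=np.clip(im.astype(float)*1.3,0,255).astype(np.uint8)
    pix=lambda X:tuple(int(v) for v in ((proj(p,X)-[r0,c0]+.5)*k)[::-1])
    cv2.line(im,pix(W(.085,0,-.003)),pix(W(.116,0,-.003)),(0,255,0),1)
    cv2.line(im,pix(W(.085,-.11,0)),pix(W(.085,.11,0)),(255,0,0),1)
    cv2.line(im,pix(W(.13,.052,.012)),pix(W(.13,.052,-.1)),(255,255,0),1)
    for d in(8,16,24,32,40):
        q=pix(W(.116,0,-d/1000-.003)); cv2.circle(im,q,3,(0,0,255),-1)
    out.append(cv2.copyMakeBorder(im,0,600-im.shape[0],0,0,cv2.BORDER_CONSTANT))
cv2.imwrite('pics/ov.png',np.hstack(out))
E
```

```text
(no output)
```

View pics/ov.png

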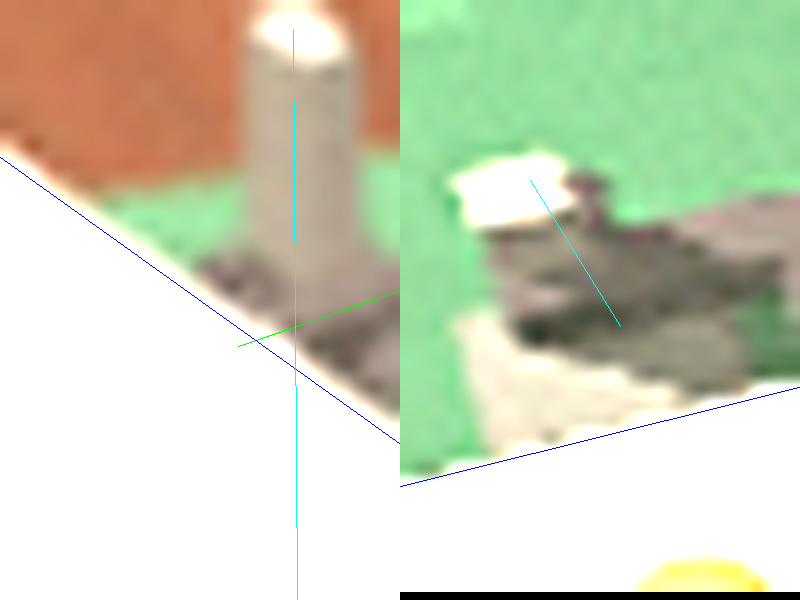

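```bash
python3 - <<'E'
from h import *
s=r.snapshot("side");t=r.snapshot("top")
m=np.array([.5906,.1947,.107]);ex=np.array([.9654,.2607,0]);ey=np.array([-.2607,.9654,0])
W=lambda x,y,z:m+x*ex+y*ey+[0,0,z]
out=[]
for p,(r0,c0) in((s,(182,318)),(t,(188,210))):
    k=20; 
    f=cv2.cvtColor(p['frame'],cv2.COLOR_RGB2BGR)[r0:r0+28,c0:c0+ (20 if p is s else 30)]
    k=16
    im=cv2.resize(f,None,fx=k,fy=k,interpolation=cv2.INTER_LINEAR)
    im=np.clip(im.astype(float)*1.4,0,255).astype(np.uint8)
    pix=lambda X:tuple(int(v) for v in ((proj(p,X)-[r0,c0]+.5)*k)[::-1])
    cv2.line(im,pix(W(.085,0,-.003)),pix(W(.116,0,-.003)),(0,255,0),1)
    for i,d in enumerate((8,16,24,32,40)):
        cv2.circle(im,pix(W(.116,0,-d/1000-.003)),2,(0,0,255),-1)
    out.append(im)
cv2.imwrite('pics/ov2.png',np.hstack(out))
E
```

```text
(no output)
```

View pics/ov2.png

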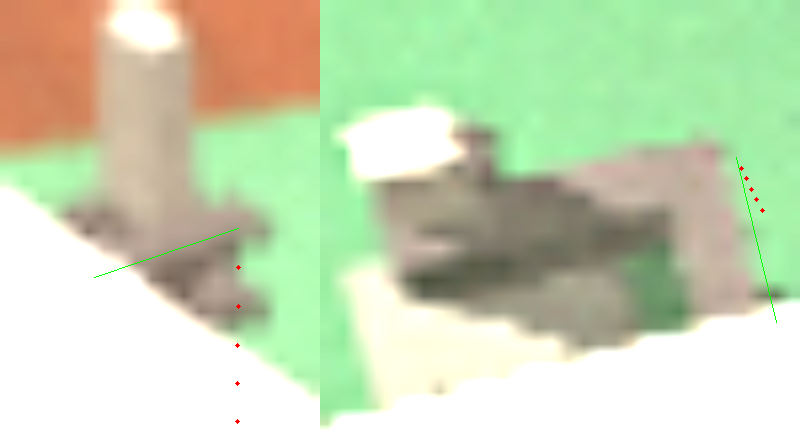

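```bash
python3 - <<'E'
from h import *
np.set_printoptions(precision=4,suppress=True)
s=r.snapshot("side");t=r.snapshot("top")
m=np.array([.5906,.1947,.107]);ex=np.array([.9654,.2607,0]);ey=np.array([-.2607,.9654,0])
S=lambda x,y:(182+y/16-.5,318+x/16-.5)
T=lambda x,y:(188+y/16-.5,210+(x-320)/16-.5)
A=np.c_[ex,ey,[0,0,1]]
for a,b in(((270,200),(722,140)),((270,215),(722,140)),((270,240),(722,142)),((270,290),(722,142)),((270,325),(722,142)),((150,30),(410,140))):
    X,e=tri(s,S(*a),t,T(*b));print(a,X,(X-m)@A,e)
# pan corners check in side: far -y corner, +y corner
s1=lambda x,y:(170+y/2.4,170+x/2.4)
for n,a,c in(('far-y',(427,106),(.085,-.11)),('near-y',(304,154),(-.085,-.11)),('far+y',(322,36),(.085,.11)),('near+y',(205,75),(-.085,.11))):
    print(n,s1(*a),proj(s,m+c[0]*ex+c[1]*ey))
E
```

```text
(270, 200) [0.707  0.2267 0.1076] [0.1207 0.0005 0.0006] 0.0043911807367465125
(270, 215) [0.7075 0.2272 0.1042] [ 0.1213  0.0009 -0.0028] 0.003766250354810363
(270, 240) [0.7082 0.2279 0.0987] [ 0.1222  0.0014 -0.0083] 0.0030657731408689454
(270, 290) [0.7099 0.2295 0.0875] [ 0.1242  0.0025 -0.0195] 0.0009593819474684936
(270, 325) [0.7111 0.2307 0.0796] [ 0.1257  0.0033 -0.0274] 0.0005285975410208041
(150, 30) [0.7035 0.2804 0.1163] [0.1314 0.0533 0.0093] 0.0032848036070421715
far-y (214.16666666666669, 347.9166666666667) [214.2837 346.3161]
near-y (234.16666666666669, 296.6666666666667) [234.0618 291.9027]
far+y (185.0, 304.1666666666667) [183.2251 302.8848]
near+y (201.25, 255.41666666666669) [199.1818 252.1464]
```

>>> move_arm([
  [[0, 0, -0.115, 0.025, 0.04, 0.01, 1], [0, 0, -0.115, 0.025, 0.04, 0.01, 1], [0, 0, -0.115, 0.025, 0.04, 0.01, 1], [0, 0, -0.115, 0.025, 0.04, 0.01, 1], [0, -0.13, 0, 0.025, 0.04, 0.01, 1]],
])

```text
clock: 2.4
tool_pos: [0.4014, -0.3597, 0.2993]
eef_rot: [-0.694, 0.717, -0.046, 0.047]
contact_force: [0.5, 1.7, -0.1]
opening: 1.0
```

>>> move_arm([
  [[0, -0.13, 0, 0.025, 0.04, 0, 1], [0, -0.13, 0, 0.025, 0.04, 0, 1], [0, -0.13, 0, 0.025, 0.04, 0, 1], [0, 0, 0, 0.025, 0.04, 0, 1], [0, 0, 0, 0.025, 0.04, 0, 1]],
])

```text
clock: 2.9
tool_pos: [0.5212, -0.1669, 0.3027]
eef_rot: [-0.665, 0.699, -0.185, 0.187]
contact_force: [0.6, 0.1, -0.3]
opening: 1.0
```

```bash
cat >> h.py <<'E'
from scipy.spatial.transform import Rotation as Ro
AX=np.array([-.497,0,.868])
RG=np.c_[[0,-1,0],np.cross(-AX,[0,-1,0]),-AX]   # grasp orientation on the pegs
RD=np.c_[[0,-1,0],[-1,0,0],[0,0,-1]]            # pointing down
def todo(pos,R):
    s=r.get_state(); q=Ro.from_quat(s['eef_rot'])
    print('clock',s['clock'],'pos',np.round(s['tool_pos'],4),'open',round(s['opening'],3),'F',np.round(s['contact_force'],2))
    print('turn',np.round((Ro.from_matrix(R)*q.inv()).as_rotvec(),3),'shift',np.round(np.array(pos)-s['tool_pos'],4))
SEAT={'L':np.array([.620,-.098,.162]),'M':np.array([.620,-.193,.162]),'S':np.array([.620,-.288,.162])}
E
python3 -c "
from h import *
print(np.linalg.det(RG),np.linalg.det(RD));todo(SEAT['L']+.1*AX,RG)"
```

```text
1.0004330000000001 1.0
clock 2.9 pos [ 0.5212 -0.1669  0.3027] open 1.0 F [ 0.56  0.12 -0.28]
turn [-0.015  0.013  0.046] shift [ 0.0491  0.0689 -0.0539]
```

>>> move_arm([
  [[-0.005, 0.006, 0.02, 0.016, 0.023, -0.015, 1], [-0.005, 0.006, 0.02, 0.016, 0.023, -0.015, 1], [-0.005, 0, 0.006, 0.016, 0.023, -0.015, 1], [0, 0, 0, 0, 0, 0, 1]],
])

```text
clock: 3.3
tool_pos: [0.5691, -0.1036, 0.276]
eef_rot: [0.689, -0.68, 0.176, -0.181]
contact_force: [0.2, 0.9, 0.4]
opening: 0.998
```

```bash
python3 - <<'E'
from h import *
todo(SEAT['L']+.1*AX,RG)
s=r.snapshot("side");t=r.snapshot("top")
out=[]
for p,(r0,c0,h,w,k) in((s,(180,250,150,150,3.2)),(t,(150,280,160,120,3.0))):
    f=cv2.cvtColor(p['frame'],cv2.COLOR_RGB2BGR)[r0:r0+h,c0:c0+w]
    im=cv2.resize(f,None,fx=k,fy=k,interpolation=cv2.INTER_CUBIC)
    pix=lambda X:tuple(int(v) for v in ((proj(p,X)-[r0,c0]+.5)*k)[::-1])
    for n,R,L in(('L',.028,.042),('M',.023,.036),('S',.018,.03)):
        for g in(0,L):
            c=[pix(SEAT[n]+g*AX+R*(np.cos(a)*np.array([0,1,0])+np.sin(a)*np.array([.868,0,.497]))) for a in np.linspace(0,6.28,40)]
            cv2.polylines(im,[np.array(c)],True,(255,0,255) if g else (255,255,0),1)
    cv2.circle(im,pix(r.get_state()['tool_pos']),3,(0,0,255),-1)
    out.append(cv2.copyMakeBorder(im,0,490-im.shape[0],0,0,cv2.BORDER_CONSTANT))
im=np.hstack(out);print(im.shape);cv2.imwrite('pics/g.png',im[:600,:840])
E
```

```text
clock 3.3 pos [ 0.5691 -0.1036  0.276 ] open 0.998 F [0.24 0.93 0.4 ]
turn [-0.004 -0.01  -0.014] shift [ 0.0012  0.0056 -0.0272]
(490, 840, 3)
```

View pics/g.png

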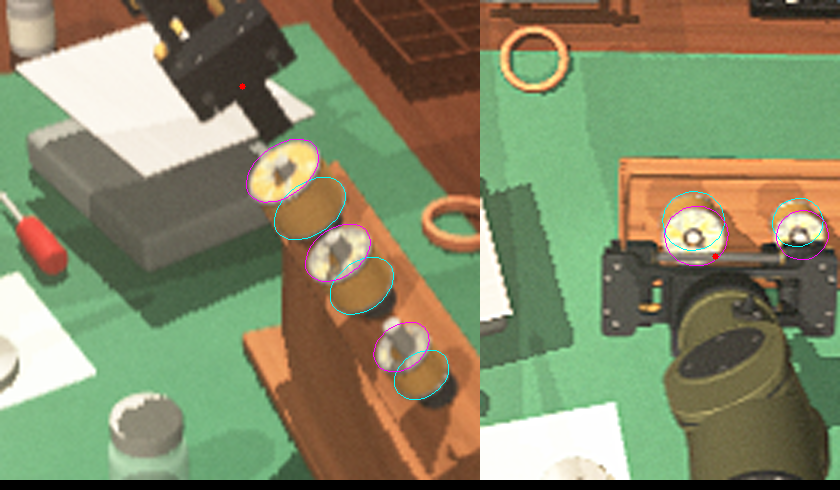

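```bash
python3 -c "
from h import *
todo(SEAT['L']+.017*AX,RG)"
```

```text
clock 3.4 pos [ 0.567  -0.1087  0.2764] open 1.003 F [-0.06  0.19 -0.12]
turn [-0.005 -0.01  -0.001] shift [ 0.0445  0.0107 -0.0996]
```

>>> move_arm([
  [[-0.005, -0.01, 0, -0.012, 0.0105, 0, 1], [0, 0, 0, 0.01, 0, -0.0175, 1], [0, 0, 0, 0.01, 0, -0.0175, 1], [0, 0, 0, 0, 0, 0, 1], [0, 0, 0, 0, 0, 0, 1]],
])

```text
clock: 3.9
tool_pos: [0.58, -0.1096, 0.26]
eef_rot: [-0.679, 0.692, -0.171, 0.174]
contact_force: [0.4, -0.2, -0.6]
opening: 1.002
```

```bash
python3 -c "
from h import *
todo(SEAT['L']+.017*AX,RG)"
```

```text
clock 3.9 pos [ 0.58   -0.1096  0.26  ] open 1.002 F [ 0.35 -0.16 -0.64]
turn [-0.008 -0.027  0.017] shift [ 0.0315  0.0116 -0.0832]
```

>>> move_arm([
  [[-0.005, -0.02, 0.01, -0.016, 0.0116, 0, 1]],
])

```text
clock: 4.0
tool_pos: [0.5684, -0.102, 0.2695]
eef_rot: [-0.682, 0.689, -0.172, 0.175]
contact_force: [-0.1, 0.2, -0.1]
opening: 0.998
```

>>> move_arm([
  [[0, 0, 0, 0, 0, 0, 1]],
])

```text
clock: 4.1
tool_pos: [0.5669, -0.1019, 0.2705]
eef_rot: [-0.681, 0.69, -0.172, 0.175]
contact_force: [0.3, -0.9, 0.3]
opening: 1.0
```

```bash
python3 -c "
from h import *
todo(SEAT['L']+.017*AX,RG)
r.snapshot('side');todo(SEAT['L']+.017*AX,RG)"
```

```text
clock 4.1 pos [ 0.5669 -0.1019  0.2705] open 1.0 F [ 0.3  -0.87  0.33]
turn [-0.007 -0.023  0.01 ] shift [ 0.0447  0.0039 -0.0938]
clock 4.15 pos [ 0.5676 -0.1028  0.2703] open 1.0 F [-0.16  0.13  0.94]
turn [-0.006 -0.023  0.012] shift [ 0.044   0.0048 -0.0936]
```

```bash
python3 -c "
from h import *
s=r.get_state();print(np.round(s['q'],3),np.round(s['qd'],3),np.round(s['joint_torque'],1));print(Ro.from_quat(s['eef_rot']).as_matrix().round(3))"
```

```text
[ 0.172  0.476 -0.056  2.15  -1.     0.042 -0.464] [-0.001  0.021  0.01  -0.026  0.001 -0.002  0.004] [ -0.7 -39.1  -0.2 -11.3  -0.1  -1.1  -0. ]
[[-0.012 -0.879  0.477]
 [-1.     0.013 -0.   ]
 [-0.006 -0.477 -0.879]]
```

>>> move_arm([
  [[0, 0.09, 0, 0, 0.003, 0.005, 1], [0, 0.09, 0, 0, 0, 0, 1], [0, 0.09, 0, 0, 0, 0, 1], [0, 0.04, 0, 0, 0, 0, 1]],
])

```text
clock: 4.55
tool_pos: [0.5666, -0.1042, 0.2674]
eef_rot: [-0.694, 0.71, -0.081, 0.087]
contact_force: [0.0, 0.4, -0.4]
opening: 0.993
```

```bash
cat >> h.py <<'E'
def RT(t): return (Ro.from_rotvec([0,-t,0])*Ro.from_matrix(RD)).as_matrix()  # tool tilted outward by t
E
python3 -c "
from h import *
print(r.get_state()['q'].round(3))
todo(SEAT['L']+.1*AX,RT(.25))"
```

```text
[-0.245  0.588  0.599  1.939 -0.735  0.583 -0.76 ]
clock 4.55 pos [ 0.5666 -0.1042  0.2674] open 0.993 F [ 0.    0.42 -0.38]
turn [-0.011 -0.012  0.021] shift [ 0.0037  0.0062 -0.0186]
```

>>> move_arm([
  [[-0.01, -0.01, 0.02, 0.002, 0.006, -0.01, 1], [0, 0, 0, 0.002, 0.001, -0.009, 1], [0, 0, 0, 0, 0, 0, 1]],
])

```text
clock: 4.85
tool_pos: [0.5733, -0.0984, 0.2481]
eef_rot: [-0.701, 0.702, -0.089, 0.087]
contact_force: [-0.6, 0.4, -0.8]
opening: 1.001
```

```bash
python3 -c "
from h import *
print(r.get_state()['q'].round(3))
todo([.6096,-.098,.176],RT(.25))"
```

```text
[-0.232  0.611  0.55   1.958 -0.77   0.514 -0.721]
clock 4.85 pos [ 0.5733 -0.0984  0.2481] open 1.001 F [-0.59  0.36 -0.75]
turn [ 0.003 -0.     0.001] shift [ 0.0363  0.0004 -0.0721]
```

Accurate now. Descend along the axis.

>>> move_arm([
  [[0, 0, 0, 0.009, 0, -0.018, 1], [0, 0, 0, 0.009, 0, -0.018, 1], [0, 0, 0, 0.009, 0, -0.018, 1], [0, 0, 0, 0.009, 0, -0.018, 1], [0, 0, 0, 0, 0, 0, 1]],
])

```text
clock: 5.35
tool_pos: [0.61, -0.1023, 0.175]
eef_rot: [-0.698, 0.705, -0.09, 0.089]
contact_force: [-0.3, -0.5, -0.9]
opening: 0.998
```

```bash
python3 - <<'E'
from h import *
todo([.6096,-.098,.176],RT(.25))
s=r.snapshot("side")
f=cv2.cvtColor(s['frame'],cv2.COLOR_RGB2BGR)[180:330,250:420]
cv2.imwrite('pics/g2.png',cv2.resize(f,None,fx=3.5,fy=3.5,interpolation=cv2.INTER_CUBIC))
E
```

```text
clock 5.35 pos [ 0.61   -0.1023  0.175 ] open 0.998 F [-0.32 -0.55 -0.9 ]
turn [0.    0.003 0.01 ] shift [-0.0004  0.0043  0.001 ]
```

View pics/g2.png

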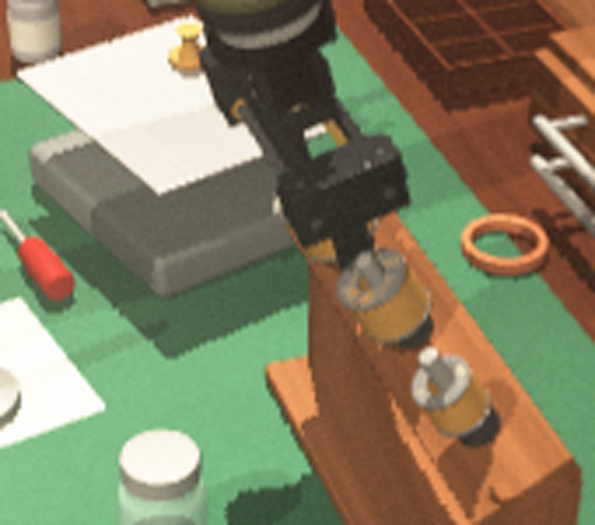

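>>> move_arm([
  [[0, 0, 0.01, 0, 0.004, 0.001, 1], [0, 0, 0, 0, 0, 0, 0], [0, 0, 0, 0, 0, 0, 0], [0, 0, 0, 0, 0, 0, 0], [0, 0, 0, 0, 0, 0, 0]],
], force=30)

```text
clock: 5.9
tool_pos: [0.6096, -0.0994, 0.1812]
eef_rot: [-0.701, 0.702, -0.091, 0.091]
contact_force: [0.1, 5.6, -0.7]
opening: 0.66
```

>>> move_arm([
  [[0, 0, 0, 0, 0, 0, 0], [0, 0, 0, 0, 0, 0, 0], [0, 0, 0, 0, 0, 0, 0]],
])

```text
clock: 6.2
tool_pos: [0.6094, -0.0987, 0.1811]
eef_rot: [-0.701, 0.702, -0.091, 0.091]
contact_force: [0.4, 1.0, 0.2]
opening: 0.635
```

>>> move_arm([
  [[0, 0, 0, -0.005, 0, 0.0087, 0], [0, 0, 0, -0.0075, 0, 0.013, 0], [0, 0, 0, -0.0075, 0, 0.013, 0], [0, 0, 0, -0.0075, 0, 0.013, 0], [0, 0, 0, -0.0075, 0, 0.013, 0]],
])

```text
clock: 6.7
tool_pos: [0.5711, -0.0989, 0.2451]
eef_rot: [-0.701, 0.702, -0.09, 0.09]
contact_force: [-0.5, -0.0, -3.0]
opening: 0.635
```

>>> move_arm([
  [[0, 0, 0, -0.0075, 0, 0.013, 0], [0, 0, 0, -0.0075, 0, 0.013, 0], [0, 0, 0, -0.005, 0, 0.02, 0], [0, 0, 0, 0, 0, 0.03, 0], [0, 0, 0, 0, 0, 0.02, 0]],
])

```text
clock: 7.2
tool_pos: [0.5418, -0.0994, 0.3467]
eef_rot: [-0.699, 0.704, -0.086, 0.088]
contact_force: [-0.2, 0.5, -2.5]
opening: 0.635
```

>>> move_arm([
  [[0, 0.13, 0, 0.008, 0.035, 0, 0], [0, 0.13, 0, 0.008, 0.04, 0, 0], [0, 0.13, 0, 0.008, 0.04, 0, 0], [0, 0.13, 0, 0.008, 0.04, 0, 0], [0, 0, 0, 0.008, 0.04, 0, 0]],
])

```text
clock: 7.7
tool_pos: [0.5751, 0.0901, 0.358]
eef_rot: [-0.688, 0.711, 0.095, -0.105]
contact_force: [1.4, -0.6, -3.5]
opening: 0.631
```

```bash
python3 -c "
from h import *
print(r.get_state()['q'].round(3))
todo([.5856,.1364,.2],RT(-.27))"
```

```text
[-0.562  0.778  0.79   1.31  -0.473  1.547 -1.377]
clock 7.7 pos [0.5751 0.0901 0.358 ] open 0.631 F [ 1.35 -0.57 -3.54]
turn [ 0.018 -0.014  0.03 ] shift [ 0.0105  0.0463 -0.158 ]
```

>>> move_arm([
  [[0.01, 0, 0.015, 0.005, 0.02, -0.03, 0], [0.01, 0, 0.015, 0.005, 0.02, -0.03, 0], [0, 0, 0, 0.002, 0.008, -0.03, 0], [0, 0, 0, 0, 0, -0.03, 0], [0, 0, 0, 0, 0, -0.01, 0]],
])

```text
clock: 8.2
tool_pos: [0.5882, 0.1486, 0.2274]
eef_rot: [0.705, -0.696, -0.097, 0.097]
contact_force: [-0.8, -0.6, -3.5]
opening: 0.632
```

>>> move_arm([
  [[0, 0, 0, 0, 0, 0, 0]],
])

```text
clock: 8.3
tool_pos: [0.5873, 0.1485, 0.2271]
eef_rot: [0.705, -0.696, -0.098, 0.098]
contact_force: [-0.5, 0.3, -2.3]
opening: 0.632
```

```bash
python3 - <<'E'
from h import *
print(r.get_state()['q'].round(3))
todo([.5856,.1364,.133],RT(-.27))
s=r.snapshot("side");t=r.snapshot("top")
a=cv2.cvtColor(s['frame'],cv2.COLOR_RGB2BGR)[150:270,240:380]
b=cv2.cvtColor(t['frame'],cv2.COLOR_RGB2BGR)[185:305,190:310]
cv2.imwrite('pics/p1.png',np.hstack([cv2.resize(x,None,fx=3,fy=3,interpolation=cv2.INTER_CUBIC) for x in(a,b)]))
E
```

```text
[-0.608  0.923  0.714  1.407 -0.578  1.322 -1.351]
clock 8.3 pos [0.5873 0.1485 0.2271] open 0.632 F [-0.54  0.3  -2.28]
turn [-0.001 -0.008 -0.013] shift [-0.0017 -0.0121 -0.0941]
```

View pics/p1.png

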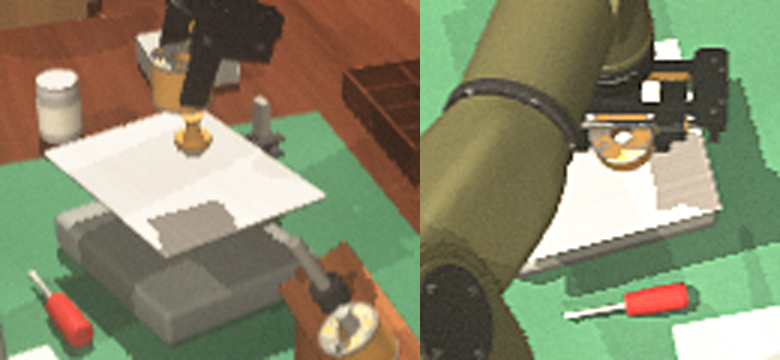

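>>> move_arm([
  [[0, -0.008, -0.01, -0.002, -0.012, -0.02, 0], [0, 0, 0, 0, 0, -0.02, 0], [0, 0, 0, 0, 0, -0.02, 0], [0, 0, 0, 0, 0, -0.01, 0], [0, 0, 0, 0, 0, 0, 0]],
])

```text
clock: 8.9
tool_pos: [0.5924, 0.1328, 0.1673]
eef_rot: [0.702, -0.702, -0.088, 0.087]
contact_force: [0.5, -0.1, -2.0]
opening: 0.635
```

```bash
python3 -c "
from h import *
todo([.5856,.1364,.133],RT(-.27))"
```

```text
clock 8.9 pos [0.5924 0.1328 0.1673] open 0.635 F [ 0.53 -0.13 -2.02]
turn [-0.002  0.022 -0.   ] shift [-0.0068  0.0036 -0.0343]
```

>>> move_arm([
  [[0, 0.015, 0, -0.005, 0.003, -0.012, 0], [0, 0, 0, 0, 0, -0.01, 0], [0, 0, 0, 0, 0, -0.005, 0]],
])

```text
clock: 9.2
tool_pos: [0.5895, 0.1359, 0.1422]
eef_rot: [0.701, -0.701, -0.092, 0.09]
contact_force: [-0.4, -0.2, -2.9]
opening: 0.639
```

>>> move_arm([
  [[0, 0, 0, 0, 0, -0.005, 0], [0, 0, 0, 0, 0, -0.005, 0]],
])

```text
clock: 9.4
tool_pos: [0.5896, 0.1361, 0.1316]
eef_rot: [0.702, -0.701, -0.092, 0.09]
contact_force: [0.4, -0.2, -2.5]
opening: 0.639
```

```bash
python3 -c "
from h import *
todo([.5856,.1364,.129],RT(-.262))"
```

```text
clock 9.4 pos [0.5896 0.1361 0.1316] open 0.639 F [ 0.39 -0.16 -2.51]
turn [-0.003  0.005 -0.001] shift [-0.004   0.0003 -0.0026]
```

>>> move_arm([
  [[0, 0, 0, 0, 0, -0.005, 0], [0, 0, 0, 0, 0, -0.005, 0], [0, 0, 0, 0, 0, -0.005, 0], [0, 0, 0, 0, 0, 0, 0]],
])

```text
clock: 9.8
tool_pos: [0.5897, 0.1362, 0.1153]
eef_rot: [0.702, -0.701, -0.092, 0.09]
contact_force: [-0.3, 1.0, -1.6]
opening: 0.635
```

>>> move_arm([
  [[0, 0, 0, 0, 0, -0.005, 0], [0, 0, 0, 0, 0, -0.004, 0], [0, 0, 0, 0, 0, -0.003, 0], [0, 0, 0, 0, 0, 0, 0]],
])

```text
clock: 10.2
tool_pos: [0.5899, 0.1361, 0.1032]
eef_rot: [0.702, -0.701, -0.092, 0.089]
contact_force: [-0.5, 0.3, -0.4]
opening: 0.635
```

>>> move_arm([
  [[0, 0, 0, 0, 0, 0, 0.72], [0, 0, 0, 0, 0, 0, 0.75], [0, 0, 0, 0, 0, 0, 0.75]],
])

```text
clock: 10.5
tool_pos: [0.5905, 0.1359, 0.1035]
eef_rot: [0.702, -0.701, -0.091, 0.089]
contact_force: [-0.7, 0.7, -0.1]
opening: 0.753
```

>>> move_arm([
  [[0, 0, 0, 0, 0, 0.01, 0.78], [0, 0, 0, 0, 0, 0.03, 0.78], [0, 0, 0, 0, 0, 0.04, 0.78], [0, 0, 0, 0, 0, 0.05, 0.8], [0, 0, 0, -0.01, -0.03, 0.04, 0.8]],
])

```text
clock: 11.0
tool_pos: [0.5777, 0.111, 0.2738]
eef_rot: [0.704, -0.698, -0.095, 0.092]
contact_force: [0.7, 0.3, -0.2]
opening: 0.796
```

>>> move_arm([
  [[0, -0.1, 0, -0.01, -0.05, 0.02, 1], [0, -0.12, 0, 0, -0.05, 0.01, 1], [0, -0.12, 0, 0, -0.05, 0, 1], [0, -0.12, 0, 0, -0.05, 0, 1], [0, 0, 0, 0, -0.05, 0, 1]],
])

```text
clock: 11.5
tool_pos: [0.5685, -0.1371, 0.3141]
eef_rot: [0.707, -0.697, 0.083, -0.08]
contact_force: [1.0, 0.4, 0.8]
opening: 1.0
```

```bash
python3 - <<'E'
from h import *
todo(SEAT['M']+.1*AX,RT(.25))
s=r.snapshot("side");t=r.snapshot("top")
save(s,'s2.png');save(t,'t2.png')
a=cv2.cvtColor(s['frame'],cv2.COLOR_RGB2BGR)[170:245,245:355]
b=cv2.cvtColor(t['frame'],cv2.COLOR_RGB2BGR)[185:285,190:310]
c=cv2.cvtColor(s['frame'],cv2.COLOR_RGB2BGR)[182:212,312:352]
z=lambda x,k:cv2.resize(x,None,fx=k,fy=k,interpolation=cv2.INTER_CUBIC)
o=np.zeros((600,800,3),np.uint8)
o[:300,:440]=z(a,4);o[300:600,:360]=z(b,3);o[300:600,400:800]=z(c,10)
cv2.imwrite('pics/p2.png',o)
E
```

```text
clock 11.5 pos [ 0.5685 -0.1371  0.3141] open 1.0 F [1.02 0.4  0.83]
turn [ 0.006 -0.02  -0.014] shift [ 0.0018 -0.0559 -0.0653]
```

View pics/p2.png

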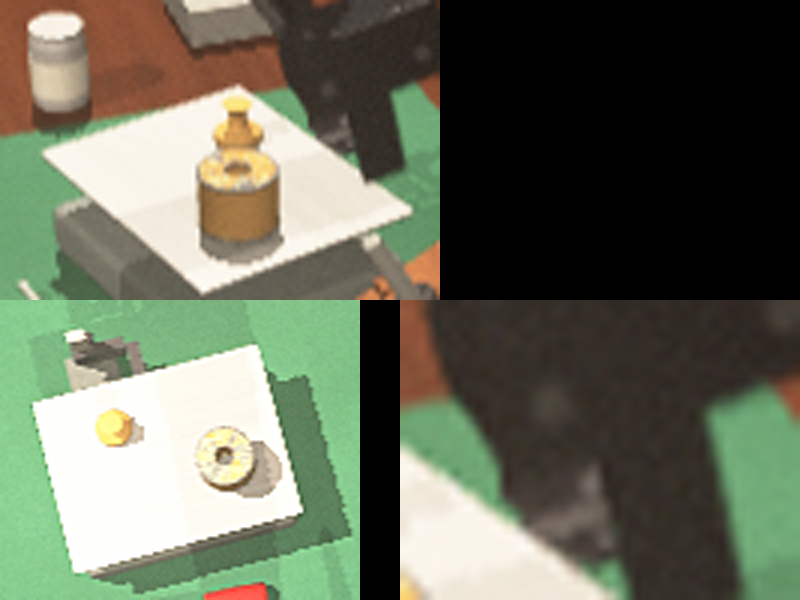

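>>> move_arm([
  [[0, 0, 0, 0, -0.04, -0.005, 1], [0, 0, 0, 0, -0.04, -0.005, 1], [0, 0, 0, 0, -0.04, -0.005, 1], [0, 0, 0, 0, -0.04, -0.005, 1], [0, 0, 0, 0, 0, 0, 1]],
])

```text
clock: 12.1
tool_pos: [0.5711, -0.3098, 0.3001]
eef_rot: [0.704, -0.7, 0.088, -0.08]
contact_force: [-0.3, 0.1, 0.1]
opening: 1.003
```

```bash
python3 - <<'E'
from h import *
todo(SEAT['S']+.1*AX,RT(.25))
s=r.snapshot("side");t=r.snapshot("top")
save(s,'s3.png');save(t,'t3.png')
z=lambda x,k:cv2.resize(x,None,fx=k,fy=k,interpolation=cv2.INTER_LINEAR)
m=np.array([.5906,.1947,.107-.024]);ex=np.array([.9654,.2607,0])
out=[]
old=cv2.imread('pics/s0.png')[180:216,314:346]
a=cv2.cvtColor(s['frame'],cv2.COLOR_RGB2BGR)[180:216,314:346]
im=z(a,16)
pix=lambda X:tuple(int(v) for v in ((proj(s,X)-[180,314]+.5)*16)[::-1])
for d in(0,8,16): cv2.circle(im,pix(m+.116*ex-[0,0,.0015+d/1000]),2,(0,0,255),-1)
o=np.zeros((600,800,3),np.uint8)
o[:576,:512]=im;o[:324,512:800]=z(old,9)
cv2.imwrite('pics/p3.png',np.clip(o*1.3,0,255).astype(np.uint8))
E
```

```text
clock 12.1 pos [ 0.5711 -0.3098  0.3001] open 1.003 F [-0.31  0.08  0.15]
turn [ 0.013 -0.011 -0.005] shift [-0.0008  0.0218 -0.0513]
```

View pics/p3.png

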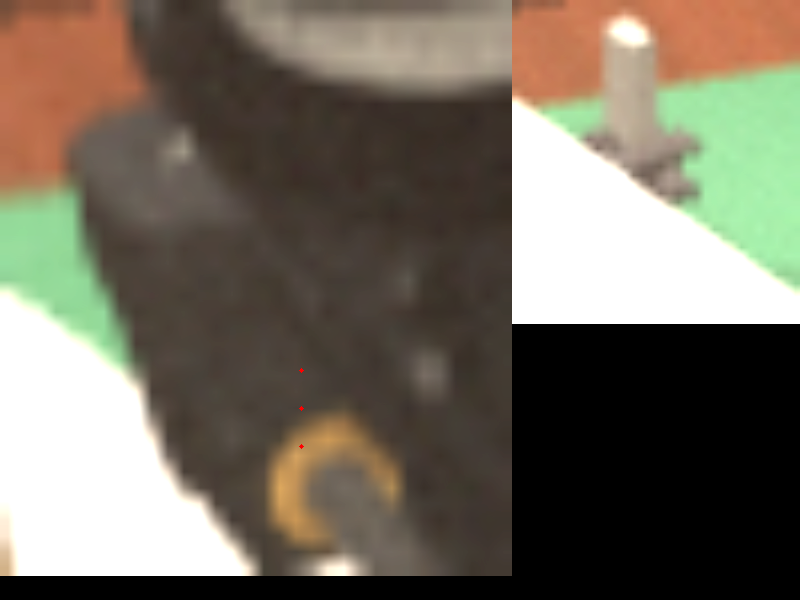

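>>> move_arm([
  [[0, 0, 0, -0.04, -0.02, 0.01, 1], [0, 0, 0, -0.04, -0.02, 0.01, 1], [0, 0, 0, -0.04, -0.02, 0, 1], [0, 0, 0, -0.04, -0.02, 0, 1], [0, 0, 0, 0, 0, 0, 1]],
])

```text
clock: 12.7
tool_pos: [0.4141, -0.3737, 0.3217]
eef_rot: [0.713, -0.69, 0.085, -0.086]
contact_force: [-1.0, 0.5, 0.3]
opening: 1.0
```

```bash
python3 - <<'E'
from h import *
s=r.snapshot("side");t=r.snapshot("top")
save(s,'s3.png');save(t,'t3.png')
z=lambda x,k:cv2.resize(x,None,fx=k,fy=k,interpolation=cv2.INTER_LINEAR)
a=cv2.imread('pics/s3.png')
g=a[183:210,326:340].astype(int)
print(a[180:212,322:340].mean(2).astype(int))
m=np.array([.5906,.1947,.107]);ex=np.array([.9654,.2607,0]);ey=np.array([-.2607,.9654,0])
for d in(0,8,24,32,40): print(d,proj(s,m+.116*ex-[0,0,.0015+d/1000]),'post',proj(s,m+.131*ex+.053*ey-[0,0,.0015+d/1000]))
E
```

```text
[[ 98  97  95  94  94  91  95  98 100 101  98  97  99  99  98 100 102  98]
 [ 98  97  91  97 127 101  91  99 101 102  99 100  97 100  99  99  98 102]
 [100 101 117 170 195 178 125  93  98 101 102  98  98 101 100  98 103  98]
 [ 98 103 135 214 224 228 195 110  95  98 100  99 102 101  97  95  98 102]
 [ 98 103 122 150 189 211 203 128  93  98  96 101 101  98  99  99  98 102]
 [ 96 102 119 131 128 141 113 118  98  94  96  99  98  98  97  98  98  98]
 [ 96 101 121 128 127 121 116 116  97  92  95  98  99  96 102 102  99  96]
 [ 92  96 121 128 131 124 119 115 102  91  89  97 101  98  98 102 102 104]
 [ 94  93 122 129 130 127 117 118 100  92  94 101 105 111 112 116 118 125]
 [ 94  94 114 131 130 122 115 116 116 115 118 119 124 129 136 136 133 137]
 [105 111 126 130 128 128 113 118 129 137 134 133 135 135 136 134 136 134]
 [124 126 135 127 128 123 118 115 134 138 137 134 136 135 136 137 134 138]
 [136 136 130 128 130 120 117 117 130 137 134 136 133 137 135 141 137 140]
 [137 133 131 128 131 124 118 117 125 135 135 136 135 138 138 137 135 138]
 [124 121 109 121 130 125 115 117 107 126 136 138 
[... 918 characters left out ...]
0 143]
 [245 244 245 245 235 208 119  85  74  65  67  80 107 137 140 140 136 140]
 [246 245 245 245 245 248 214 139 100  89 102 119 130 141 142 140 143 145]
 [245 245 246 245 245 245 245 224 188 115 134 138 141 140 143 143 142 140]
 [245 245 245 246 246 245 245 245 239 215 149 135 140 141 140 141 140 140]
 [245 245 244 245 245 245 246 245 245 248 219 185 134 137 140 141 131 133]]
0 [195.33803382 332.38412915] post [186.84161569 326.31011061]
8 [197.78233093 332.38096996] post [189.23681678 326.32506215]
24 [202.62717157 332.37451473] post [193.98597282 326.35459779]
32 [205.02790864 332.37122085] post [196.34010061 326.3691843 ]
40 [207.41431871 332.36788421] post [198.68070979 326.38365153]
```

```bash
python3 - <<'E'
import cv2,numpy as np
z=lambda x,k:cv2.resize(x,None,fx=k,fy=k,interpolation=cv2.INTER_LINEAR)
a=cv2.imread('pics/s3.png')[178:214,314:342];b=cv2.imread('pics/s0.png')[178:214,314:342]
t=cv2.imread('pics/t3.png')[188:213,208:244]
o=np.zeros((600,800,3),np.uint8)
o[:504,:392]=z(a,14);o[:288,400:624]=z(b,8);o[300:600,360:792]=z(t,12)
cv2.imwrite('pics/p4.png',np.clip(o*1.5,0,255).astype(np.uint8))
E
```

```text
(no output)
```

View pics/p4.png

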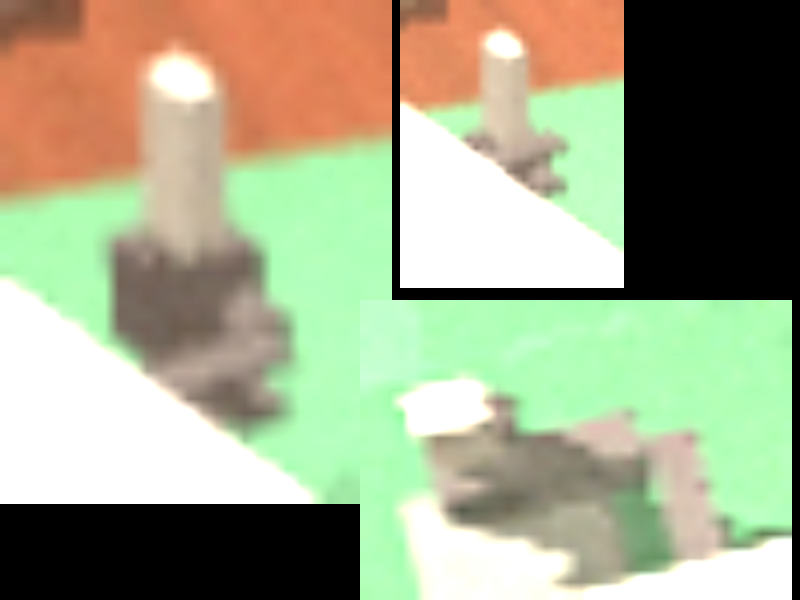

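```bash
python3 - <<'E'
import cv2
np=__import__('numpy');np.set_printoptions(linewidth=200)
for n in('t3','t0'):
    t=cv2.imread(f'pics/{n}.png').astype(int)[194:210,222:242]
    print(n,'G-R (rows194.., cols222..)');print(t[:,:,1]-t[:,:,2]);print(t.mean(2).astype(int)[:9])
s=cv2.imread('pics/s3.png').astype(int)[194:211,324:338];print('s3');print(s[:,:,1]-s[:,:,2])
s=cv2.imread('pics/s0.png').astype(int)[192:205,324:338];print('s0 G-R, mean');print(s[:,:,1]-s[:,:,2]);print(s.mean(2).astype(int))
E
```

```text
t3 G-R (rows194.., cols222..)
[[ 55  56  58  57  58  57  57  58  58  55  57  57  54  55  55  56  57  55  54  56]
 [ 59  59  60  57  57  58  56  58  59  54  55  52  56  55  55  54  53  56  56  56]
 [ 62  55  59  59  62  62  58  58  57  62  58  54  59  56  57  56  55  54  55  53]
 [ 64  60  59  65  66  52  29   5   8  51  62  61  60  56  58  56  56  55  54  53]
 [ 69  52  28  24  -9 -25 -22 -22   7  50  65  66  50  37  51  60  58  56  54  56]
 [ -6 -16 -11 -16 -15 -17 -14 -14 -20   6  10 -17 -24 -24  35  61  54  52  55  55]
 [ -7  -3  -3  -6  -3 -12 -13 -10 -12 -11 -19 -18 -18 -23  33  63  61  58  54  55]
 [ -6  -8  -4  -6  -4  -4  -4  -6 -11   8  -5 -14 -15 -19   8  49  60  58  55  57]
 [ -6  -3  -3  -1  -2  -2  -4  -5   0  -5   4  -3 -16 -15  10  47  58  54  59  58]
 [ -5  -4  -3  -4  -4  -3  -5   0   9  16  27   2 -14 -14 -22  40  60  55  53  56]
 [  0  -7  -3  -3  -2  -2  -1  22  30  28  48   6 -16 -15 -18  34  65  57  59  54]
 [ -2   0   0  -3  -4  -3  -2  17  31  25  32  -4 -16 -12 -18   8  47  60  58  54]
 [ -1  -2   0  -2   0   0  -4   8  27  30  30   5 -10 -14 -13   0  17  51 
[... 4969 characters left out ...]
8 136 132 127 124 131 144 141 144 144 146 146 144]
 [119 131 139 129 125 124 122 134 127 139 141 146 145 145]
 [ 98 109 132 127 121 121 122 117 123 117 124 141 149 147]
 [110  97 117 125 118 120 117 111 108 107 103 135 148 149]
 [139 122 123 122 114 111  99  92  83 124 125 148 147 143]
 [224 184 114 106  89  83  77 100 101 147 148 147 147 143]
 [247 242 208  98  77  79 101 123 117 138 143 146 147 148]
 [247 247 249 208 125  84 110 120 114 112 120 145 149 150]
 [246 246 247 247 221 159  95 103  87  94  99 149 149 150]
 [247 247 247 246 247 238 198 128  99 127 128 150 149 150]
 [247 246 246 246 247 247 246 225 190 150 144 145 149 146]
 [246 247 246 247 247 246 246 247 240 223 166 143 149 148]]
```

```bash
python3 - <<'E'
from h import *
np.set_printoptions(precision=4,suppress=True)
s=r.snapshot("side");t=r.snapshot("top")
for n,a,b in(('pointer t0',(195.7,334.3),(196.4,234.6)),('pointer t3',(202.9,334.2),(198.5,235.5)),('upper jaw',(200.8,334.2),(197.,230.5)),('lower jaw',(206.7,333.8),(197.5,231))):
    print(n,*tri(s,a,t,b))
    # side-only: depth from top xy assumption is weak; also min-error z
E
```

```text
pointer t0 [0.7076 0.2276 0.1015] 0.0034775084637114575
pointer t3 [0.7074 0.2278 0.0777] 0.003594442363267627
upper jaw [0.7124 0.2425 0.0758] 0.004207912220879038
lower jaw [0.7139 0.2441 0.0552] 9.289482860610756e-05
```

```bash
python3 - <<'E'
from h import *
np.set_printoptions(precision=4,suppress=True)
s=r.snapshot("side");t=r.snapshot("top")
f=lambda a,b:tri(s,a,t,b)
for n,a,b in(('ptr0',(195.7,334.25),(196.15,234.8)),('ptr3',(202.93,334.2),(198.3,235.75)),('uj',(200.73,334.0),(196.9,230.2)),('uj2',(200.73,334.0),(196.9,230.7)),('lj',(206.76,333.9),(197.9,230.7))): print(n,*f(a,b))
# rigid-model: jaws/pointers bias-free: search z for side row given top xy
m=np.array([.5906,.1947,.107]);ex=np.array([.9654,.2607,0]);ey=np.array([-.2607,.9654,0])
P=m+.116*ex-.005*ey; 
for z in(.105,.081):
  X=P.copy();X[2]=z;print('model ptr corner',proj(s,X),proj(t,X))
for z in(.055,.060,.065,.070,.075,.08):
  X=atz(t,(196.9,230.4),z); print(z,X,proj(s,X))
E
```

```text
ptr0 [0.7078 0.2271 0.1019] 0.002513043773275578
ptr3 [0.7075 0.2271 0.078 ] 0.002845342020735424
uj [0.7124 0.2435 0.0756] 0.0036089907317463886
uj2 [0.712  0.2419 0.0765] 0.0032693922938698892
lj [0.7137 0.2449 0.0544] 0.0016777995568092905
model ptr corner [196.1836 333.3822] [196.8159 237.1977]
model ptr corner [203.4817 333.3635] [198.8339 238.1497]
0.055 [0.7157 0.246  0.055 ] [206.3656 334.1378]
0.06 [0.7145 0.2453 0.06  ] [205.0765 333.8275]
0.065 [0.7132 0.2447 0.065 ] [203.781  333.5157]
0.07 [0.712 0.244 0.07 ] [202.4793 333.2023]
0.075 [0.7108 0.2433 0.075 ] [201.1712 332.8874]
0.08 [0.7095 0.2427 0.08  ] [199.8568 332.5709]
```

>>> move_arm([
  [[0, 0, 0, 0.03, 0.035, 0, 1], [0, 0, 0, 0.03, 0.035, 0, 1], [0, 0, 0, 0.03, 0.035, 0, 1], [0, 0, 0, 0.03, 0.035, -0.01, 1], [0, 0, 0, 0.02, 0.025, -0.01, 1]],
])

```text
clock: 13.5
tool_pos: [0.5671, -0.1999, 0.301]
eef_rot: [0.716, -0.687, 0.087, -0.087]
contact_force: [0.2, 0.0, -0.7]
opening: 1.0
```

```bash
python3 -c "
from h import *
todo(SEAT['M']+.1*AX,RT(.25))"
```

```text
clock 13.5 pos [ 0.5671 -0.1999  0.301 ] open 1.0 F [ 0.19  0.   -0.67]
turn [ 0.006 -0.003 -0.041] shift [ 0.0032  0.0069 -0.0522]
```

>>> move_arm([
  [[0, 0, -0.04, 0.001, 0.006, -0.015, 1], [0, 0, 0, 0.001, 0, -0.02, 1], [0, 0, 0, 0.001, 0, -0.015, 1], [0, 0, 0, 0, 0, 0, 1]],
])

```text
clock: 13.9
tool_pos: [0.5781, -0.1774, 0.2458]
eef_rot: [0.711, -0.693, 0.086, -0.087]
contact_force: [0.5, -0.3, -0.4]
opening: 1.002
```

```bash
python3 -c "
from h import *
todo([.6105,-.193,.175],RT(.25))"
```

```text
clock 13.9 pos [ 0.5781 -0.1774  0.2458] open 1.002 F [ 0.52 -0.3  -0.44]
turn [ 0.001 -0.005 -0.026] shift [ 0.0324 -0.0156 -0.0708]
```

>>> move_arm([
  [[0, 0, -0.02, -0.004, -0.015, 0.003, 1], [0, 0, 0, 0, 0, 0, 1]],
])

```text
clock: 14.1
tool_pos: [0.5749, -0.1926, 0.2495]
eef_rot: [0.704, -0.699, 0.087, -0.086]
contact_force: [0.1, -1.3, 0.7]
opening: 0.998
```

```bash
python3 -c "
from h import *
todo([.6105,-.193,.175],RT(.25))"
```

```text
clock 14.1 pos [ 0.5749 -0.1926  0.2495] open 0.998 F [ 0.09 -1.27  0.67]
turn [ 0.002 -0.005 -0.007] shift [ 0.0356 -0.0004 -0.0745]
```

>>> move_arm([
  [[0, 0, 0, 0.009, 0, -0.0185, 1], [0, 0, 0, 0.009, 0, -0.0185, 1], [0, 0, 0, 0.009, 0, -0.0185, 1], [0, 0, 0, 0.008, 0, -0.018, 1], [0, 0, 0, 0, 0, 0, 1]],
])

```text
clock: 14.6
tool_pos: [0.6135, -0.1963, 0.1771]
eef_rot: [0.703, -0.7, 0.091, -0.088]
contact_force: [-1.0, 0.1, 0.4]
opening: 0.995
```

```bash
python3 -c "
from h import *
todo([.6105,-.193,.175],RT(.25))"
```

```text
clock 14.6 pos [ 0.6135 -0.1963  0.1771] open 0.995 F [-1.02  0.07  0.36]
turn [ 0.005  0.004 -0.003] shift [-0.003   0.0033 -0.0021]
```

>>> move_arm([
  [[0, 0, 0, -0.003, 0.003, -0.002, 1], [0, 0, 0, 0, 0, 0, 0], [0, 0, 0, 0, 0, 0, 0], [0, 0, 0, 0, 0, 0, 0], [0, 0, 0, 0, 0, 0, 0]],
], force=25)

```text
clock: 15.1
tool_pos: [0.6103, -0.1946, 0.1779]
eef_rot: [0.702, -0.701, 0.093, -0.088]
contact_force: [0.1, -0.0, 0.1]
opening: 0.665
```

>>> move_arm([
  [[0, 0, 0, 0, 0, 0, 0], [0, 0, 0, 0, 0, 0, 0], [0, 0, 0, 0, 0, 0, 0]],
])

```text
clock: 15.4
tool_pos: [0.6105, -0.194, 0.1784]
eef_rot: [0.702, -0.701, 0.093, -0.089]
contact_force: [-0.2, 0.2, -1.1]
opening: 0.519
```

>>> move_arm([
  [[0, 0, 0, -0.005, 0, 0.0087, 0], [0, 0, 0, -0.0075, 0, 0.013, 0], [0, 0, 0, -0.0075, 0, 0.013, 0], [0, 0, 0, -0.0075, 0, 0.013, 0], [0, 0, 0, -0.0075, 0, 0.013, 0]],
])

```text
clock: 15.9
tool_pos: [0.5723, -0.1938, 0.2426]
eef_rot: [0.702, -0.701, 0.092, -0.088]
contact_force: [0.3, 0.0, -1.8]
opening: 0.519
```

>>> move_arm([
  [[0, 0, 0, -0.0075, 0, 0.013, 0], [0, 0, 0, -0.0075, 0, 0.013, 0], [0, 0, 0, -0.005, 0, 0.02, 0], [0, 0, 0, 0, 0, 0.03, 0], [0, 0, 0, 0, 0, 0.02, 0]],
])

```text
clock: 16.4
tool_pos: [0.5448, -0.194, 0.3448]
eef_rot: [-0.701, 0.702, -0.089, 0.087]
contact_force: [-0.5, -0.5, -2.0]
opening: 0.52
```

>>> move_arm([
  [[0, 0, 0, 0, 0.045, 0, 0], [0, 0, 0, 0, 0.045, 0, 0], [0, 0.13, 0, 0, 0.045, 0, 0], [0, 0.13, 0, 0, 0.045, 0, 0], [0, 0.13, 0, 0, 0.045, 0, 0]],
])

```text
clock: 16.9
tool_pos: [0.535, 0.0242, 0.3553]
eef_rot: [-0.695, 0.715, 0.045, -0.056]
contact_force: [1.9, 0.0, -2.3]
opening: 0.518
```

>>> move_arm([
  [[0, 0.13, 0, -0.005, 0.045, 0, 0], [0, 0, 0, -0.005, 0.045, 0, 0], [0, 0, 0, 0, 0.045, 0, 0], [0, 0, 0, 0, 0, 0, 0]],
])

```text
clock: 17.3
tool_pos: [0.5248, 0.1727, 0.3556]
eef_rot: [-0.695, 0.706, 0.091, -0.106]
contact_force: [0.4, 0.2, -2.7]
opening: 0.521
```

```bash
python3 -c "
from h import *
print(r.get_state()['q'].round(3))
todo([.534,.231,.2],RT(-.262))"
```

```text
[-0.744  0.731  0.802  1.425 -0.486  1.488 -1.479]
clock 17.3 pos [0.5248 0.1727 0.3556] open 0.521 F [ 0.43  0.19 -2.69]
turn [ 0.024 -0.018  0.012] shift [ 0.0092  0.0583 -0.1556]
```

>>> move_arm([
  [[0.012, -0.01, 0.006, 0.004, 0.025, -0.02, 0], [0.012, -0.008, 0.006, 0.004, 0.025, -0.03, 0], [0, 0, 0, 0, 0.008, -0.03, 0], [0, 0, 0, 0, 0, -0.03, 0], [0, 0, 0, 0, 0, -0.02, 0]],
])

```text
clock: 17.8
tool_pos: [0.5338, 0.2335, 0.2282]
eef_rot: [0.703, -0.7, -0.088, 0.087]
contact_force: [0.3, -0.3, -1.2]
opening: 0.516
```

>>> move_arm([
  [[0, 0, 0, 0, 0, -0.02, 0], [0, 0, 0, 0, 0, -0.01, 0]],
])

```text
clock: 18.0
tool_pos: [0.5325, 0.2333, 0.197]
eef_rot: [0.703, -0.7, -0.088, 0.088]
contact_force: [0.0, 0.4, -1.9]
opening: 0.519
```

```bash
python3 - <<'E'
from h import *
todo([.534,.231,.122],RT(-.262))
s=r.snapshot("side");t=r.snapshot("top")
m=np.array([.5906,.1947,.083]);print(proj(s,m),proj(t,m))
for q in('reel_large','reel_medium','casting'):
    for p in(s,t): print(q,[(np.round(d['centre']).tolist(),round(d['score'],2)) for d in r.find_in(p,q)[:2]])
save(s,'s4.png');save(t,'t4.png')
E
```

```text
clock 18.0 pos [0.5325 0.2333 0.197 ] open 0.519 F [ 0.03  0.36 -1.95]
turn [-0.     0.011 -0.004] shift [ 0.0015 -0.0023 -0.075 ]
[213.95360163 298.16917348] [237.62798655 245.70804415]
reel_large [([219.0, 305.0], 0.65)]
reel_large [([239.0, 263.0], 0.8), ([225.0, 379.0], 0.52)]
reel_medium [([179.0, 267.0], 0.61)]
reel_medium [([253.0, 223.0], 0.52)]
casting [([293.0, 380.0], 0.68), ([201.0, 302.0], 0.66)]
casting [([313.0, 313.0], 0.21)]
```

>>> move_arm([
  [[0, 0.012, 0, 0.001, -0.002, -0.02, 0], [0, 0, 0, 0, 0, -0.02, 0], [0, 0, 0, 0, 0, -0.02, 0], [0, 0, 0, 0, 0, -0.012, 0], [0, 0, 0, 0, 0, 0, 0]],
])

```text
clock: 18.9
tool_pos: [0.5359, 0.2309, 0.1222]
eef_rot: [0.703, -0.7, -0.092, 0.09]
contact_force: [0.0, 0.8, -2.1]
opening: 0.519
```

```bash
python3 -c "
from h import *
todo([.534,.231,.102],RT(-.262))"
```

```text
clock 18.9 pos [0.5359 0.2309 0.1222] open 0.519 F [ 0.04  0.83 -2.09]
turn [-0.003  0.003 -0.004] shift [-0.0019  0.0001 -0.0202]
```

>>> move_arm([
  [[0, 0, 0, 0, 0, -0.006, 0], [0, 0, 0, 0, 0, -0.006, 0], [0, 0, 0, 0, 0, -0.005, 0], [0, 0, 0, 0, 0, -0.005, 0], [0, 0, 0, 0, 0, 0, 0]],
])

```text
clock: 19.4
tool_pos: [0.5371, 0.2308, 0.0996]
eef_rot: [0.703, -0.7, -0.091, 0.089]
contact_force: [-0.2, -0.0, -1.3]
opening: 0.518
```

>>> move_arm([
  [[0, 0, 0, 0, 0, -0.004, 0], [0, 0, 0, 0, 0, -0.004, 0], [0, 0, 0, 0, 0, 0, 0]],
])

```text
clock: 19.7
tool_pos: [0.5375, 0.2308, 0.0919]
eef_rot: [0.703, -0.7, -0.091, 0.089]
contact_force: [-1.1, -0.1, -0.7]
opening: 0.521
```

```bash
python3 - <<'E'
from h import *
np.set_printoptions(linewidth=200)
s=r.snapshot("side");t=r.snapshot("top");save(s,'s5.png');save(t,'t5.png')
a=s['frame'].astype(int)[194:216,324:338];print(a[:,:,1]-a[:,:,0]);print(a.mean(2).astype(int))
a=t['frame'].astype(int)[194:210,222:242];print(a[:,:,1]-a[:,:,0])
E
```

```text
[[  1 -10  -9  -9 -10 -11   4  37  51  56  58  56  56  56]
 [-11  -7  -9 -10  -8  -9 -12 -10  32  58  58  57  56  60]
 [-11  -7 -10 -10  -6  -8 -10  -8  11  58  58  57  55  55]
 [ -7  -6 -10  -7  -7  -8  -8  -7  13  58  58  56  49  51]
 [ -9  -9  -9  -8  -8  -8  -7  -8   3  55  55  50  48  50]
 [ -8  -6  -8  -7 -10  -8 -10 -11  -9  26  44  48  49  49]
 [ -7  -6  -9  -8  -9  -7 -13 -14 -12  -7  27  49  50  50]
 [ -8  -8  -7  -9  -9  -8 -11 -10  -8   5  15  51  51  50]
 [ -8  -6  -8  -7 -10  -7  -8   6  17  35  36  51  49  51]
 [  4  -8  -8 -10  -9  -7  -5  22  42  49  49  48  53  51]
 [ 17  -7  -7  -8  -6  -7  -7  11  33  39  47  48  48  50]
 [ 19  -9  -8  -7 -10 -12 -10 -11 -11   7  32  50  51  51]
 [ 18 -10 -10 -10 -13 -12 -13 -12 -12 -10   3  45  49  50]
 [  7 -12 -10 -14 -12 -13 -10 -12  -7   5  16  41  50  51]
 [-15 -14  -9  -9 -10  -7   4  15  26  34  41  51  51  52]
 [ -9 -15 -12  -7 -10  -7  27  41  49  48  51  50  51  49]
 [ -8  -9 -14 -13 -10  -8  37  48  51  49  51  49  52  50]
 [ -8  -8  -7  -8 -11 -10  38  51  50  51  51  49  50  48]
 [ -8  -9  -9  -6  -5 -14  12  52  49 
[... 2126 characters left out ...]
-4  -3  -2  -3  -9  -1  53  67  62]
 [ -7 -11  -8  -7  -6 -11  -8  -4  -6  -5  -6   1   1  -2  -2  -3   0  51  63  61]
 [-10 -15  -3  -3  -9 -11  -6  -3  -3  -6  -5  -6   4  -2   0 -10  16  53  62  60]
 [-10  -8  -4 -11 -10 -13  -6  -5  -4  -5  -4  -2   2  -1  -3  -9  37  59  63  59]
 [-13  -8  -6 -11 -12  -6  -7  -2  -4  -9  -7  -3  -1  -1  -3  -8  36  62  65  62]
 [-11  -5  -9 -12 -13 -10  -2  -2  -6  -4  -4  -4   1  -2  -4  -7  19  58  65  64]
 [ -9  -2 -12 -12 -10  -7  -4  -5  -7  -3  -1  -1  -4  -1  -2  -6  21  58  46  26]
 [ -8  -7 -13 -11 -12  -6   0  -4  -8  -5  -4  -4   0  -3  -4  -7   4  20  30  26]
 [ -6 -10 -14 -15  -8  -5  -2  -4  -7  -2  -2   0  -1   2   0 -12  -1  17   6  -3]]
```

>>> move_arm([
  [[0, 0, 0, 0, 0, -0.004, 0], [0, 0, 0, 0, 0, -0.002, 0], [0, 0, 0, 0, 0, 0, 0], [0, 0, 0, 0, 0, 0, 0]],
])

```text
clock: 20.2
tool_pos: [0.5376, 0.2308, 0.0863]
eef_rot: [0.703, -0.7, -0.091, 0.089]
contact_force: [-1.4, 0.5, 0.1]
opening: 0.518
```

```bash
python3 - <<'E'
from h import *
np.set_printoptions(linewidth=200)
s=r.snapshot("side");t=r.snapshot("top");save(s,'s6.png');save(t,'t6.png')
a=s['frame'].astype(int)[194:216,324:338];print(a[:,:,1]-a[:,:,0]);print(a.mean(2).astype(int))
todo([0,0,0],RT(-.262))
E
```

```text
[[  2  -8  -6  -8 -10 -10   4  38  48  58  57  57  57  56]
 [-10  -8  -7  -9  -8  -8 -11  -7  34  60  59  60  58  59]
 [-11  -7  -8  -8  -8  -6  -6  -6  12  58  61  58  56  55]
 [ -7  -8  -9  -5  -8  -7  -6  -5  12  58  59  58  53  52]
 [ -8  -7  -8  -8  -8 -10  -8  -9   4  57  56  52  51  50]
 [ -8  -7  -7 -11  -8  -6 -10  -9  -7  30  47  51  49  50]
 [ -7  -7  -8  -8  -8  -9 -11 -10 -11  -6  30  53  51  49]
 [ -8  -5  -8  -7  -6  -7 -10 -10  -7   3  17  51  52  51]
 [ -6  -6  -7  -7  -8  -7  -8   6  16  35  36  51  51  51]
 [  4  -6  -7  -7  -6  -5  -4  21  43  52  50  50  52  50]
 [ 18  -8 -10  -7  -6  -5  -7   9  34  50  50  50  52  52]
 [ 20  -9 -10  -7  -6  -7  -7 -11   2  30  45  51  54  50]
 [ 19  -7  -9  -7  -5  -6  -6  -7  -9  -7  32  50  51  47]
 [ 16  -7  -9 -10  -8 -11  -7 -11 -11  -8  12  45  50  49]
 [ 15 -10  -9 -12 -10 -10 -11 -10  -9  -5   6  43  52  50]
 [ -5 -12 -10 -12 -11 -11 -11   6  21  26  37  51  53  50]
 [-16 -14 -12  -9  -9  -7  18  36  48  50  51  53  51  53]
 [ -7 -13 -14  -9  -8  -7  35  49  50  50  53  49  51  49]
 [ -8  -8 -11 -11  -9  -4  33  52  52 
[... 928 characters left out ...]
  61  66  66  87  96 107 118 126 122]
 [106  94  98 104  89  83  86  88  84  88  98 113 123 121]
 [106  95  98 103 101 100 105 103 102  97  91 112 122 124]
 [118 101  97  97  89  90  84  88 104  96 104 120 125 122]
 [191 137  91  90  81  89  90 105 120 123 123 121 124 121]
 [233 208 149  88 101 105 119 122 120 121 122 122 125 120]
 [233 232 221 197 133 114 124 126 119 123 119 121 123 121]
 [232 232 240 239 204 166 137 134 122 121 121 123 122 121]
 [235 233 240 234 234 224 209 154 136 127 122 121 122 119]
 [233 233 234 233 233 234 238 205 174 127 123 123 122 123]]
clock 20.3 pos [0.5376 0.2308 0.0864] open 0.521 F [-0.94  0.1  -0.72]
turn [-0.004  0.007 -0.004] shift [-0.5376 -0.2308 -0.0864]
```

>>> move_arm([
  [[0, 0, 0, 0, 0, 0, 0.6], [0, 0, 0, 0, 0, 0, 0.65], [0, 0, 0, 0, 0, 0, 0.65]],
])

```text
clock: 20.6
tool_pos: [0.5383, 0.231, 0.0866]
eef_rot: [0.703, -0.7, -0.091, 0.088]
contact_force: [1.0, 0.7, 0.8]
opening: 0.647
```

>>> move_arm([
  [[0, 0, 0, 0, 0, 0.01, 0.65], [0, 0, 0, 0, 0, 0.03, 0.65], [0, 0, 0, 0, 0, 0.04, 0.65], [0, 0, 0, 0, 0, 0.05, 0.65], [0, 0, 0, 0, 0, 0.05, 0.65]],
])

```text
clock: 21.1
tool_pos: [0.5335, 0.2302, 0.2673]
eef_rot: [0.702, -0.7, -0.094, 0.094]
contact_force: [1.3, 0.7, 0.2]
opening: 0.647
```

>>> move_arm([
  [[0, -0.1, 0, -0.02, -0.04, 0.02, 0.8], [0, -0.1, 0, -0.02, -0.045, 0, 1], [0, 0, 0, -0.02, -0.045, 0, 1], [0, 0, 0, -0.02, -0.045, 0, 1], [0, 0, 0, -0.01, -0.045, 0, 1]],
])

```text
clock: 21.6
tool_pos: [0.4499, 0.0126, 0.3]
eef_rot: [0.715, -0.699, -0.013, 0.007]
contact_force: [0.8, 0.4, -0.2]
opening: 1.0
```

>>> move_arm([
  [[0, 0, 0, -0.01, -0.045, 0, 1], [0, 0, 0, -0.01, -0.045, 0, 1], [0, 0, 0, -0.01, -0.045, 0, 1], [0, 0, 0, -0.01, -0.045, 0, 1], [0, 0, 0, -0.01, -0.045, 0, 1]],
])

```text
clock: 22.1
tool_pos: [0.3958, -0.2211, 0.3046]
eef_rot: [0.715, -0.699, -0.011, 0.004]
contact_force: [1.9, 0.3, 0.0]
opening: 1.004
```

>>> move_arm([
  [[0, 0, 0, -0.01, -0.045, 0, 1], [0, 0, 0, -0.01, -0.045, 0, 1], [0, 0, 0, 0, -0.03, 0, 1], [0, 0, 0, 0, 0, 0, 1], [0, 0, 0, 0, 0, 0, 1]],
])

```text
clock: 22.6
tool_pos: [0.3693, -0.3538, 0.3092]
eef_rot: [0.71, -0.704, -0.007, 0.004]
contact_force: [-0.3, 0.0, -0.5]
opening: 1.001
```

```bash
python3 - <<'E'
from h import *
todo([0,0,0],RT(0))
s=r.snapshot("side");t=r.snapshot("top");save(s,'s7.png');save(t,'t7.png')
z=lambda x,k:cv2.resize(x,None,fx=k,fy=k,interpolation=cv2.INTER_LINEAR)
A=cv2.imread('pics/s7.png');B=cv2.imread('pics/t7.png')
o=np.zeros((600,800,3),np.uint8)
o[:330,:450]=z(A[170:280,245:395],3);o[:504,455:791]=z(A[178:214,318:342],14)
o[330:600,:390]=z(B[187:277,190:320],3)
cv2.imwrite('pics/p5.png',np.clip(o*1.3,0,255).astype(np.uint8))
E
```

```text
clock 22.6 pos [ 0.3693 -0.3538  0.3092] open 1.001 F [-0.35  0.05 -0.48]
turn [-0.005 -0.016 -0.008] shift [-0.3693  0.3538 -0.3092]
```

View pics/p5.png

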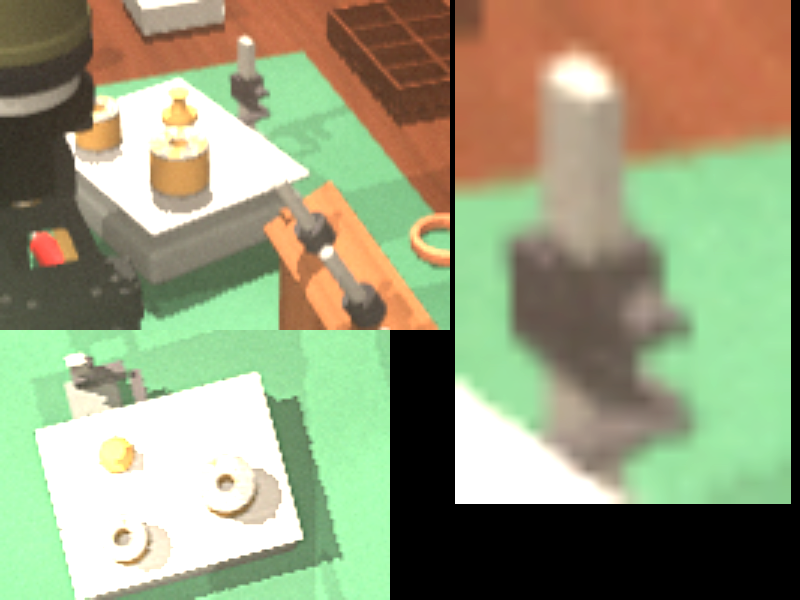

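```bash
python3 -c "
from h import *
print(r.get_state()['contact_force'].round(2)); print(r.finish_job())"
```

```text
[ 0.09  0.1  -0.82]
the job is handed in; nothing more can be done
None
```

I lifted the large and medium reels off their pegs and stood them on the pan beside the casting. I left the small reel on its peg and handed the job in at about 23 s. It is likely but not certain that the pointer is inside the window.

**What the last pictures showed:** both reels stood upright on the pan, the casting was still standing, and the arm was clear of everything. The pointer sank about 24 mm under the large reel and about 16 mm more under the medium one, as expected. I did not check the small reel or the bystanders again in the final picture, but nothing came near them during the moves.

**The uncertain part:** I worked out the height of the index window by comparing the two cameras, to about ±2 mm.
- **Direct estimate:** after the large reel went on, the pointer still had about 13 mm to sink, between the 8 mm of the small reel and the 16 mm of the medium one.
- **Second estimate:** the clip's body on its post pointed to about 14–18 mm, so I chose the medium reel.
- **Expected result:** the pointer should stand about 3 mm below the middle of the window, within the 6 mm limit. At the end it hid the lower jaw from the side camera, so I could not confirm that by eye.

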